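Loosen the medal holder's knurled ring

ROBOT

A 6-joint arm with a two-finger parallel gripper is mounted at the origin on the work surface. World frame = base frame: x ahead of the robot, y to its left, z up, the work surface at z = 0. Lengths are in m, angles in rad, forces in N, time in s.
With the tool pointing down it reaches from about 0.35 to 0.975 m from the base axis. Payload 4.9 kg.
Tool frame: the origin (TCP) lies at the very end of the fingers, on their centre line; the grasp point (between the pads) lies 19 mm behind it (pinch_z is the distance from the TCP to the grasp point, in m); z points along the fingers, y is the line along which they close (so a half turn about z gives the same grasp; the last joint's range is limited). The gripper opens to 85 mm and grips with 20 to 120 N. Pads are 22 mm wide; open, the fingers measure 114 mm over their backs; the gripper's body (76 mm by 85 mm) begins 54 mm behind the grasp point. The pads swing forward as they close: fully open they stand 13 mm farther back than shut.
Start: joints at [1.214, 0.053, 1.613, -0, 1.476, -0.119], TCP at [0.147, 0.607, 0.231] pointing down, gripper open.
Joint ranges: [-3.01, 3.01], [-1.01, 2.22], [0.06, 2.58], [-1.02, 4.17], [0.09, 2.62], [-3.14, 3.14]. Speed limits (rad/s): [2.57, 2.57, 3.14, 3.14, 3.14, 3.14].

INTERFACE

Orientations are given as a unit quaternion [w, x, y, z].
In Python, from plant import * gives the robot as it stands. The module is installed in compiled form; this text tells all that it offers.
- The arm moves only by the tool play_rows, never from a script. Its arguments are lists of equal length, an entry for each row: "linear": the shift along the world's x, y, z in m, a list of three; "turn": the turn about the world's z in degrees. A call has 1 to 8 rows; each row shifts and turns the commanded pose from where the row before left it; what a row does not reach is not made up. A row lasts 1/8 s, in which the tool goes at most 62.5 mm and 10.7 degrees, less where a joint would pass 70% of its speed; a pose out of reach is approached as far as the arm can. A call is refused whole if a number of a shift passes 0.0625 or a number of a turn 10.7, either way. A call with a gripper value outside its range is refused whole. "hand" is the finger opening in m, from 0 to 0.0854, set as the call begins (left out, the last holds). The fingers move at their own pace and stop on an object; the grip force is fixed at half the most. Time passes only in rows, so rows that do not move let the fingers close. It gives the time, the measured TCP pose, the force, the opening and the grip force at its end, in the units of the state.
- state(): the state, without advancing time (a new reading comes with each control period).
- grab_frame(name): name is "side" or "top" or "wrist"; returns the picture (480x640x3 uint8, red, green, blue); there is no depth.
- camera_info(name): a dict with "camera_matrix" (3x3 intrinsics, pixels), "distortion" ([k1, k2, p1, p2, k3] as OpenCV has them; the pictures are not rectified), "origin" and "attitude" of the camera in the world; the wrist camera has in their place "mount" (4x4, takes a point from camera to tool coordinates, whose origin is the TCP and whose axes are the flange's). Camera axes: x right, y down, z forward; pixel columns grow to the right and rows downward; lengths in m; the calibration is good to about 2 mm. A picture is of the moment at which its call begins: read the wrist's pose just before it. camera_info takes no time and is no camera call.
- job_done(): hands the job in; it is judged then, once.
Trained networks look in the newest picture that a camera, given by its name, has taken for a name from the list of things; names that differ only in an ending like _2 or _b are one class to them, and where a whole thing is asked for, a point or a joint stands for the part that bears it (a point fixed in the world has none). Each returns a list of dicts, best first, with "p" (0 to 1); they miss things now and then, are a little off and sometimes report something else, mostly with a low value. They report only what shows in the picture. A call takes as long as a camera call. They do not tell look-alikes from the thing itself.
- trace(camera, thing): "region" (480x640 bool, what is visible of it) and "location" ([column, row] in pixels, amid what is visible of it).
The state is a dict: "time": time; "joint_pos": joint angles; "joint_vel": joint speeds; "joint_efforts": joint torques, N m; "tool_pos": TCP position; "tool_rot": TCP orientation; "contact_force": force on the tool from outside, world axes, zero at the start; "ft_torque": the same for the moment, N m; "gripper_width": opening from 0.0 (shut) to 1.0 (fully open); "grasp_force": force on a finger pad.
Only numpy, scipy, OpenCV 4.12 (cv2) and the standard library are available. Lean on these libraries where they do the work, as an engineer would, in place of code of your own. Each camera call takes 0.05 s, during which the arm holds its last target. There are 200 camera calls.

TASK

Loosen the brass retaining ring so that its plaster medal can be taken out later: with the fingertips held beside it, against the outside of its knurled rim, roll it counter-clockwise seen from above, without gripping it or working from on top of it. Count the turns: let the red mark on the ring pass the white pointer on the base twice and stop where it meets the pointer for the third time, then take the hand away. Do not touch the medal inside the ring, do not turn the dark steel ring, and leave everything else on the table where it stands.

Things in the scene. Friction and masses are not known exactly. Their poses are not given: they have to be found in the camera images.
- brass_ring (a joint): angle of the brass ring, rad: 0 where its red mark first meets the white pointer, growing counter-clockwise seen from above. Starts between -5.2 and -1.0; second meeting at 6.283, third at 12.566. Stops at -8 and 19; it stays where it is left and does not rise; takes about 0.05 N m (1 to 2 N at the rim) to turn.
- brass_center (a point): point on the brass ring's vertical axis, level with its top (56 mm above the table); the white pointer is on its +x side. The ring is 70 mm inside, 96 mm over 32 upright ridges (2.5 mm high, 9.5 mm apart), and spans heights 34 to 56 mm; too wide to grip. Under it: a round blue base 140 mm across, 20 mm high, fixed to the table.
- brass_pointer (a point): top of the white pointer, a bar 18 x 7 mm lying radially on the blue base, 59 mm from the ring's axis, 23.5 mm above the table
- brass_mark (a point): the red mark, 13 x 6 mm on top of the brass ring, 40.5 mm from the axis (the red also runs down the rim); it turns with the ring
- brass_medal: the white plaster medal, a loose disc 64 mm across and 7 mm thick lying inside the brass ring, its top 5 mm below the ring's top; origin at the centre of its underside, 44 mm above the table
- steel_holder: a second holder of the same shape and size, with a dark steel ring, fixed to the table: not to be turned; origin at the centre of its underside, on the table
- steel_mark (a point): the red mark on the dark steel ring, 40.5 mm from that ring's axis
- steel_medal: the plaster medal, 64 mm across, lying in the dark steel ring; origin at the centre of its underside
- mug: white mug, 84 mm wide and 95 mm high, handle on its +y side; origin at the centre of its underside
- brush: brush 200 mm long lying along its own x; origin at the centre of its underside
- jar: small green glass jar, 40 mm wide and 50 mm high; origin at the centre of its underside
- cast: plaster disc 120 mm across and 12 mm thick lying on the table; origin at the centre of its underside
- inkpad: black pad 60 x 45 x 18 mm; origin at the centre of its underside
- pot: small white paint pot, 36 mm wide and 35 mm high; origin at the centre of its underside
Not all that is in view belongs to the job. What is shaped like the brass_medal but blue or turquoise is not meant.

How it is judged:
By the outcome, as a careful person would: the job done as asked, in the order asked, and still so for the second after the job is handed in, with the robot touching nothing.
It also fails if it takes over 64 s, if anything falls off the work surface, if the arm or the gripper's body presses on something with over 40 N, if the wrist force passes 120 N, or if a joint passes its speed limit or range.

## Working session

There is one attempt and no reset: what is moved stays moved. The work goes in short steps, Python scripts to look and compute and a tool call to move; the robot and the scene stay as the last step left them, time stands still between calls to the robot, and variables do not carry over. Pictures are saved under pics/ and viewed, at most 10 in all, crops included, and the job is handed in when it is done.

Besides the shell and the picture viewer there is one more tool, called as a command line: name --pt "numbers of a row" for each row, then --argument value for the rest. play_rows: Moves the arm, as the interface text tells. Its arguments: {"type":"object","properties":{"linear":{"type":"array","items":{"type":"array","items":{"type":"number"}}},"turn":{"type":"array","items":{"type":"number"}},"hand":{"type":"number"}},"required":["linear","turn"]}

```bash
mkdir -p pics; cat > h.py <<'E'
from plant import *
import numpy as np, cv2
from scipy.spatial.transform import Rotation as R
def cam(n):
    i=camera_info(n);K=np.array(i["camera_matrix"]);D=np.array(i["distortion"],float)
    if "mount" in i:
        s=state();q=s["tool_rot"];T=np.eye(4);T[:3,:3]=R.from_quat([q[1],q[2],q[3],q[0]]).as_matrix();T[:3,3]=s["tool_pos"]
        M=T@np.array(i["mount"]);return K,D,M[:3,3],M[:3,:3]
    a=np.array(i["attitude"],float)
    A=a if a.shape==(3,3) else R.from_quat([a[1],a[2],a[3],a[0]]).as_matrix()
    return K,D,np.array(i["origin"],float),A
def at(n,px,z,c=None):
    K,D,o,A=c or cam(n)
    u=cv2.undistortPoints(np.array(px,float).reshape(-1,1,2),K,D).reshape(-1,2)
    d=np.c_[u,np.ones(len(u))]@A.T
    return o+d*((z-o[2])/d[:,2])[:,None]
def proj(n,P,c=None):
    K,D,o,A=c or cam(n)
    return cv2.projectPoints(((np.array(P,float).reshape(-1,3)-o)@A),np.zeros(3),np.zeros(3),K,D)[0].reshape(-1,2)
def shot(n,name):
    f=grab_frame(n);cv2.imwrite(f"pics/{name}.png",f[...,::-1]);return f
E
python3 - <<'E'
from h import *
a=shot("top","t0");b=shot("side","s0")
print(camera_info("top")["origin"],camera_info("side")["origin"],state()["tool_rot"],state()["time"])
for th,z in [("brass_ring",.056),("brass_mark",.056),("brass_pointer",.0235),("brass_medal",.051),("steel_holder",.056),("steel_mark",.056)]+[(k,0.03) for k in("mug","jar","pot","inkpad","brush","cast")]:
    for r in trace("top",th)[:3]:
        print(th,round(r["p"],2),np.round(r["location"]),at("top",r["location"],z)[0].round(3))
print(state()["time"])
E
```

```text
[ 0.31907818 -0.01577877  1.16641752] [ 0.20290771 -0.63067784  0.6823257 ] [-2.09729906e-04  1.18618645e-01  9.92939465e-01 -8.89716935e-04] 0.1
brass_ring 0.27 [414. 255.] [ 0.508 -0.224  0.056]
brass_mark 0.67 [231. 282.] [0.457 0.173 0.056]
brass_medal 0.97 [174. 270.] [0.486 0.296 0.051]
brass_medal 0.92 [243. 276.] [0.469 0.147 0.051]
brass_medal 0.74 [257. 203.] [0.634 0.118 0.051]
steel_holder 0.68 [407. 256.] [ 0.508 -0.207  0.056]
steel_holder 0.68 [317. 163.] [ 0.722 -0.016  0.056]
steel_mark 0.93 [404. 231.] [ 0.563 -0.204  0.056]
mug 0.74 [198. 165.] [0.731 0.257 0.03 ]
jar 0.77 [319. 162.] [ 0.733 -0.021  0.03 ]
jar 0.26 [375. 150.] [ 0.761 -0.15   0.03 ]
pot 0.71 [147. 299.] [0.428 0.359 0.03 ]
inkpad 0.59 [492. 251.] [ 0.52 -0.4   0.03]
inkpad 0.17 [198. 164.] [0.734 0.257 0.03 ]
brush 0.96 [307. 314.] [0.388 0.012 0.03 ]
cast 0.74 [376. 152.] [ 0.756 -0.154  0.03 ]
0.7
```

View pics/t0.png

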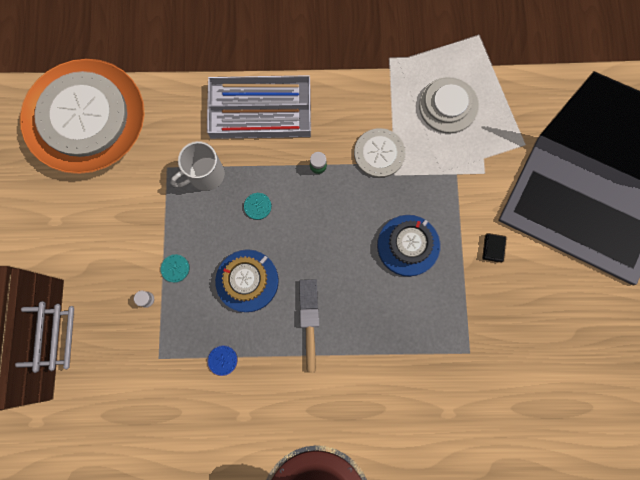

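View pics/s0.png

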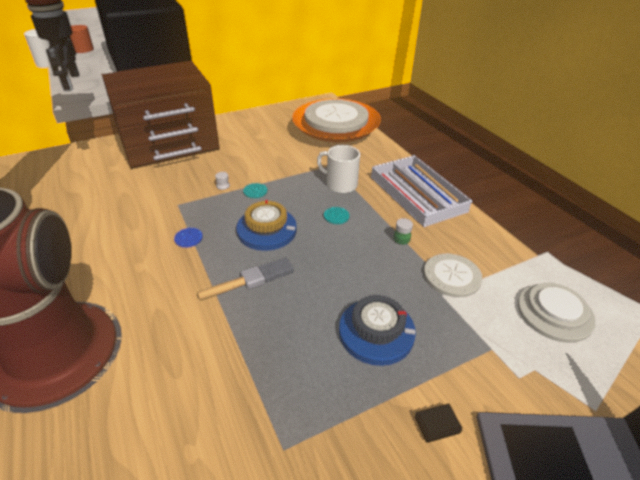

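Top view: two holders fit the shape. The one at (244,279) has a gold ring, with its red mark at (226,270) and pointer near (264,260), so it is the brass one. The one at (411,242) has the dark steel ring. The blue and turquoise discs at (257,206), (174,268) and (222,360) are decoys. The cabinet at the left is close to the start pose, so I'll check its height.

```bash
python3 - <<'E'
from h import *
np.set_printoptions(suppress=True,precision=3)
print(np.array(camera_info("wrist")["mount"]))
print("cab bottom top-cam",at("top",[[63,277],[52,402]],0))
for z in(.1,.2,.25,.3):
  print(z,at("side",[[103,75],[203,64],[118,148]],z)[:,:2].tolist())
  print(' topcam',at("top",[[8,268],[2,405]],z)[:,:2].tolist())
print(proj("side",state()["tool_pos"]),proj("top",state()["tool_pos"]))
f=cv2.imread("pics/t0.png")[225:315,190:310]
cv2.imwrite("pics/c0.png",cv2.resize(f,None,fx=5,fy=5,interpolation=cv2.INTER_CUBIC))
E
```

```text
[[-0.001 -0.953 -0.302  0.077]
 [ 1.    -0.002  0.001  0.   ]
 [-0.001 -0.302  0.953 -0.143]
 [ 0.     0.     0.     1.   ]]
cab bottom top-cam [[0.483 0.557 0.   ]
 [0.215 0.557 0.   ]]
0.1 [[0.22987453905361446, 1.0435382768829786], [0.5654043249357229, 1.0034881830382014], [0.20637123156964357, 0.5054794126314871]]
 topcam [[0.4896117505871756, 0.6192451870989923], [0.22185444262402526, 0.601396780447855]]
0.2 [[0.22524365524623943, 0.756033171745461], [0.5031545200577491, 0.7228606884533372], [0.20577645804456926, 0.31037257594914525]]
 topcam [[0.47362049357832225, 0.5596977818273624], [0.23097129794866147, 0.5435230542349951]]
0.25 [[0.22292821334255192, 0.6122806191767024], [0.47202961761876217, 0.5825469411609049], [0.2054790712820321, 0.21281915760797443]]
 topcam [[0.46562486507389556, 0.5299240791915474], [0.23552972561097957, 0.5145861911285652]]
0.3 [[0.2206127714388644, 0.46852806660794377], [0.44090471517977525, 0.44223319386847304], [0.20518168451949492, 0.11526573926680372]]
 topcam [[0.45762923656946886, 0.5001503765557324], [0.2400881532732977, 0.4856493280221353]]
[[73.267 87.934]] [[-56.272 462.266]]
```

View pics/c0.png

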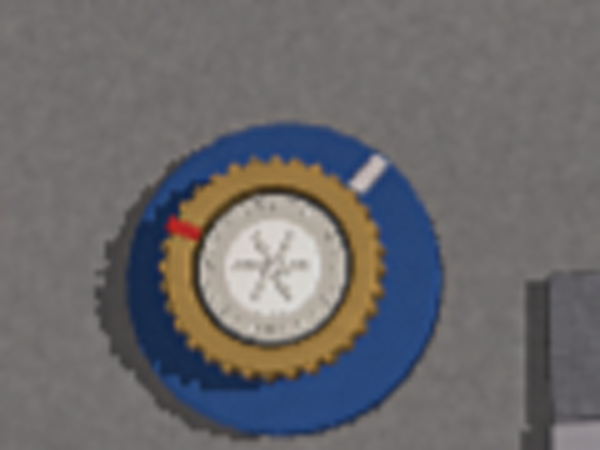

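The crop confirms the brass holder: gold knurled ring, mark at about (226.6,270.6) and pointer at about (263.6,259.4). I'll move to its +y side, closing the fingers and winding the wrist back on the way.

```bash
python3 - <<'E'
from h import *
c=at("top",[244.6,278.6],.056)[0];m=at("top",[226.6,270.6],.056)[0];p=at("top",[263.6,259.4],.0235)[0]
a=lambda v:np.degrees(np.arctan2(v[1],v[0]))
print(c,np.linalg.norm((m-c)[:2]),np.linalg.norm((p-c)[:2]),a(m-c),a(p-c))
E
```

```text
[0.46385008 0.14382223 0.056     ] 0.042937530531549355 0.05955196307826756 65.11013625369507 -38.618418302675344
```

play_rows --pt "0 -0.05 0" --pt "0 -0.05 0" --pt "0 -0.05 0" --pt "0.03 -0.02 0" --pt "0.03 -0.02 0" --pt "0.03 -0.02 0" --pt "0.03 -0.02 0" --pt "0.03 -0.02 0" --turn '[-10, -10, -10, -10, -10, -10, -10, -10]' --hand 0

```text
time: 1.7
tool_pos: [0.2981, 0.3567, 0.2316]
tool_rot: [-0.0, 0.731, 0.682, 0.0]
contact_force: [0.2, -0.1, -0.7]
gripper_width: -0.002
grasp_force: 0.0
```

play_rows --pt "0.024 -0.015 -0.005" --pt "0.024 -0.015 -0.005" --pt "0.024 -0.015 -0.005" --pt "0.024 -0.015 -0.005" --pt "0.024 -0.015 -0.005" --pt "0.024 -0.015 -0.005" --pt "0.024 -0.015 -0.005" --pt "0.024 -0.015 -0.005" --turn '[-10, -10, -10, -10, -10, -10, -10, -10]'

```text
time: 2.7
tool_pos: [0.4901, 0.2368, 0.1913]
tool_rot: [-0.0, 0.999, 0.053, 0.0]
contact_force: [-0.1, -0.1, -0.4]
gripper_width: 0.001
grasp_force: 0.0
```

play_rows --pt "0 0 -0.01" --pt "0 0 -0.01" --pt "0 0 -0.01" --pt "0 0 -0.01" --pt "0 0 -0.01" --pt "0 0 -0.01" --pt "0 0 0" --turn '[-10, -10, -10, -10, -10, -10, -10]'

```text
time: 3.58
tool_pos: [0.4885, 0.2372, 0.1302]
tool_rot: [0.001, 0.848, -0.53, -0.001]
contact_force: [1.0, 0.2, 0.4]
gripper_width: 0.003
grasp_force: 0.0
```

```bash
cat >> h.py <<'E'
a_=lambda v:np.degrees(np.arctan2(v[1],v[0]))
def stat():
    s=state();q=s["tool_rot"];M=R.from_quat([q[1],q[2],q[3],q[0]]).as_matrix()
    print("t",round(s["time"],2),"tcp",np.round(s["tool_pos"],4),"psi",a_(M[:,0]).round(1),"q",np.round(s["joint_pos"],2),"F",np.round(s["contact_force"],1))
E
python3 - <<'E'
from h import *
stat();c=cam("wrist");f=shot("wrist","w0")
for th,z in[("brass_ring",.05),("brass_mark",.056),("brass_pointer",.0235),("brass_medal",.051)]:
    for r in trace("wrist",th)[:3]: print(th,round(r["p"],2),np.round(r["location"]),at("wrist",r["location"],z,c)[0].round(4))
E
```

```text
t 3.58 tcp [0.4885 0.2372 0.1302] psi -64.0 q [ 0.31 -0.06  1.9  -0.    1.3   3.  ] F [1.  0.2 0.4]
brass_ring 0.95 [464. 109.] [0.4491 0.1213 0.05  ]
brass_mark 0.6 [461. 109.] [0.4524 0.1236 0.056 ]
brass_pointer 0.93 [379. 100.] [0.4953 0.1369 0.0235]
brass_pointer 0.63 [324. 392.] [0.4227 0.3723 0.0235]
brass_medal 0.89 [196.  14.] [0.614  0.1453 0.051 ]
brass_medal 0.88 [545. 280.] [0.3343 0.1929 0.051 ]
```

View pics/w0.png

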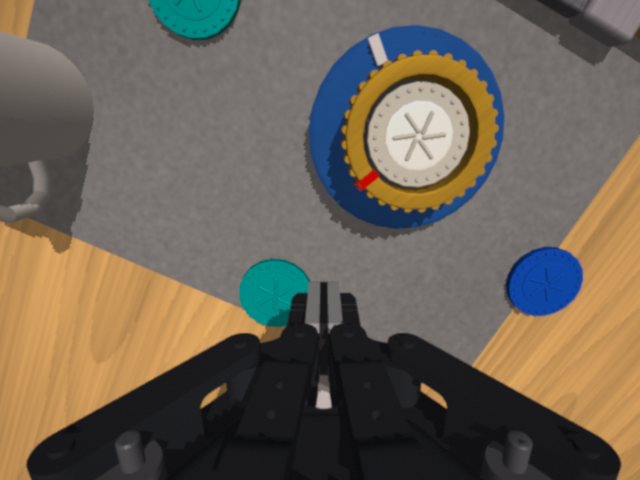

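Wrist view: the brass ring is centred near (421,131), with the mark at (367,180) and the pointer at (378,50). The closed fingertips are at (323,285), on the ring's +y side and clear.

```bash
cat >> h.py <<'E'
def ring():
    """centre by gold mask, mark angle by red mask, wrist camera"""
    stat();c=cam("wrist");f=grab_frame("wrist");h=cv2.cvtColor(f,cv2.COLOR_RGB2HSV)
    g=cv2.inRange(h,(12,120,60),(28,255,255));r=cv2.inRange(h,(0,170,90),(6,255,255))|cv2.inRange(h,(174,170,90),(180,255,255))
    return f,c,g,r
E
python3 - <<'E'
from h import *
f,c,g,r=ring()
for px,z in(([421,131],.056),([419,135],.051),([367,180],.056),([378,50],.0235)):print(px,at("wrist",px,z,c)[0].round(4))
C=at("wrist",[421,131],.056,c)[0]
print(a_(at("wrist",[367,180],.056,c)[0]-C),a_(at("wrist",[378,50],.0235,c)[0]-C))
n,l,s,ct=cv2.connectedComponentsWithStats(r);print(s[1:],ct[1:])
g[:,:320]=0
n,l,s,ct=cv2.connectedComponentsWithStats(g);k=1+s[1:,4].argmax();print(s[k],ct[k])
E
```

```text
t 3.83 tcp [0.4894 0.2375 0.1316] psi -63.5 q [ 0.31 -0.06  1.89 -0.    1.3   2.99] F [-0.7 -0.1  0.7]
[421, 131] [0.4691 0.1451 0.056 ]
[419, 135] [0.4677 0.1472 0.051 ]
[367, 180] [0.4843 0.1861 0.056 ]
[378, 50] [0.5129 0.1102 0.0235]
69.67525403545491 -38.52049502850476
[[357 170  25  21 188]] [[369.20212766 180.        ]]
[  472   140   168   340 24760] [587.85694669 329.05739095]
```

play_rows --pt "0 0 -0.05" --pt "0 0 -0.05" --pt "-0.0047 -0.0194 0" --pt "-0.0005 -0.0019 0" --pt "0 0 0" --turn '[0, 0, 0, 0, 0]'

```text
time: 4.5
tool_pos: [0.4862, 0.2164, 0.0343]
tool_rot: [-0.002, 0.85, -0.527, 0.002]
contact_force: [0.8, 0.2, 0.9]
gripper_width: -0.003
grasp_force: 0.0
```

play_rows --pt "-0.0005 -0.0019 0" --pt "-0.0005 -0.0019 0" --pt "0 0 0" --turn '[0, 0, 0]'

```text
time: 4.88
tool_pos: [0.4832, 0.2123, 0.0317]
tool_rot: [-0.0, 0.85, -0.527, 0.0]
contact_force: [-0.8, 0.3, -0.7]
gripper_width: 0.003
grasp_force: 0.0
```

play_rows --pt "-0.0005 -0.0019 0" --pt "-0.0005 -0.0019 0" --pt "0 0 0" --turn '[0, 0, 0]'

```text
time: 5.25
tool_pos: [0.4819, 0.2083, 0.0312]
tool_rot: [0.0, 0.85, -0.527, -0.0]
contact_force: [0.0, -0.7, -0.2]
gripper_width: -0.003
grasp_force: 0.0
```

```bash
python3 - <<'E'
from h import *
stat();shot("wrist","w1")
E
```

```text
t 5.25 tcp [0.4819 0.2083 0.0312] psi -63.6 q [0.27 0.03 1.99 0.   1.12 2.95] F [ 0.  -0.7 -0.2]
```

View pics/w1.png

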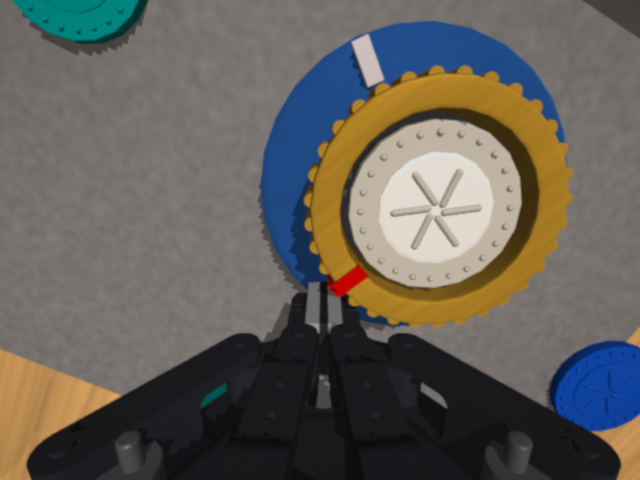

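The picture shows the fingertip at (323,290), just short of the knurl, with the mark at (349,281). The ridges are rounded bumps. I'll press in until I feel contact.

play_rows --pt "-0.0005 -0.0019 0" --pt "0 0 0" --turn '[0, 0]'

```text
time: 5.55
tool_pos: [0.4815, 0.2065, 0.0313]
tool_rot: [0.0, 0.85, -0.527, -0.0]
contact_force: [-0.5, -0.8, -0.4]
gripper_width: -0.002
grasp_force: 0.0
```

play_rows --pt "-0.0005 -0.0019 0" --pt "0 0 0" --turn '[0, 0]'

```text
time: 5.8
tool_pos: [0.4814, 0.2057, 0.0315]
tool_rot: [-0.002, 0.85, -0.527, -0.0]
contact_force: [1.7, 4.4, -2.0]
gripper_width: 0.0
grasp_force: 2.3
```

```bash
cat >> h.py <<'E'
def plan(tcp,phi0,R1,dphi,n,C=(.467,.1455)):
    """rows (mm) from tcp round C, reaching radius R1 by the first row"""
    p=np.array(tcp[:2]);out=[]
    for k in range(1,n+1):
        a=np.radians(phi0+k*dphi);t=np.array(C)+R1*np.array([np.cos(a),np.sin(a)])
        d=np.round(t-p,4);out.append([*d.tolist(),0]);p=p+d
    return out,p.round(4)
E
python3 - <<'E'
from h import *
stat();p=[.4808,.2041]
for i in range(3):
    o,p=plan(p,76.5+40*i,.0605,5,8);print(o,p)
E
```

```text
t 5.8 tcp [0.4814 0.2057 0.0315] psi -63.7 q [0.26 0.03 2.   0.   1.12 2.94] F [ 1.7  4.4 -2. ]
[[-0.0049, 0.0012, 0], [-0.0052, 0.0006, 0], [-0.0053, 0.0001, 0], [-0.0052, -0.0004, 0], [-0.0053, -0.0008, 0], [-0.0051, -0.0013, 0], [-0.005, -0.0017, 0], [-0.0048, -0.0022, 0]] [0.44   0.1996]
[[-0.0046, -0.0025, 0], [-0.0044, -0.003, 0], [-0.0041, -0.0033, 0], [-0.0038, -0.0037, 0], [-0.0034, -0.0039, 0], [-0.0032, -0.0043, 0], [-0.0027, -0.0045, 0], [-0.0023, -0.0048, 0]] [0.4115 0.1696]
[[-0.0019, -0.0049, 0], [-0.0014, -0.0051, 0], [-0.001, -0.0052, 0], [-0.0006, -0.0052, 0], [-0.0001, -0.0053, 0], [0.0004, -0.0052, 0], [0.0008, -0.0053, 0], [0.0013, -0.0051, 0]] [0.409  0.1283]
```

Contact at about R = 61.5 mm, at roughly 4 N. Starting the orbit.

play_rows --pt "-0.0049 0.0012 0" --pt "-0.0052 0.0006 0" --pt "-0.0053 0.0001 0" --pt "-0.0052 -0.0004 0" --pt "-0.0053 -0.0008 0" --pt "-0.0051 -0.0013 0" --pt "-0.005 -0.0017 0" --pt "-0.0048 -0.0022 0" --turn '[5, 5, 5, 5, 5, 5, 5, 5]'

```text
time: 6.8
tool_pos: [0.4397, 0.2012, 0.0315]
tool_rot: [-0.001, 0.979, -0.203, -0.001]
contact_force: [-2.3, 4.1, 0.3]
gripper_width: 0.001
grasp_force: 2.1
```

```bash
cat >> h.py <<'E'
def meas(name=None,C=np.array([.467,.1455,.056])):
    """mark angle from wrist red mask near the ring; also pointer-relative"""
    f,c,g,r=ring()
    if name: cv2.imwrite(f"pics/{name}.png",f[...,::-1])
    n,l,s,ct=cv2.connectedComponentsWithStats(r)
    for k in range(1,n):
        if s[k,4]>25:
            P=at("wrist",ct[k],.056,c)[0];d=P-C
            print("red",ct[k].round(),s[k,4],"rad",np.hypot(*d[:2]).round(4),"ang",a_(d).round(1),"rel",((a_(d)+38)%360).round(1))
    p=state()["tool_pos"]-C;print("R",np.hypot(p[0],p[1]).round(4),"phi",a_(p).round(1))
E
python3 - <<'E'
from h import *
meas("w2")
E
```

```text
t 6.8 tcp [0.4397 0.2012 0.0315] psi -23.5 q [ 0.27 -0.07  2.09  0.    1.12  2.25] F [-2.3  4.1  0.3]
red [342. 286.] 531 rad 0.044 ang 106.9 rel 144.9
R 0.062 phi 116.7
```

View pics/w2.png

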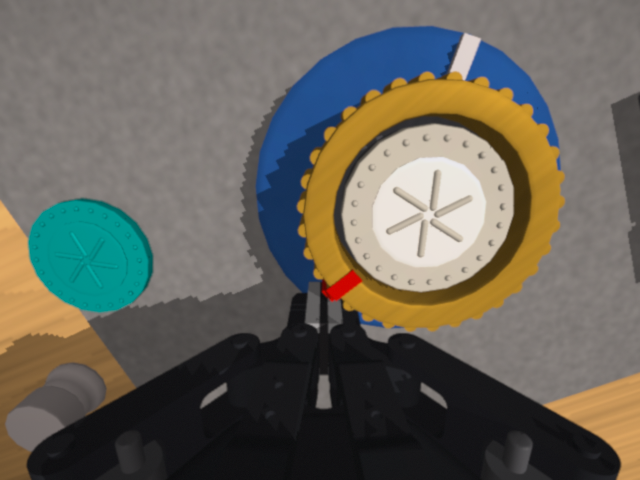

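Works: the mark went from rel 105° to 145° for a 40° orbit, so the ridge engagement is 1:1. The mark is at (341,286) and the pointer at (465,57). Continuing at 6° per row.

```bash
python3 - <<'E'
from h import *
p=[.44,.1996]
for i in range(6):
    o,p=plan(p,116.5+48*i,.0605,6,8);print(str(o).replace(" ",""),p)
E
```

```text
[[-0.0055,-0.0031,0],[-0.0052,-0.0037,0],[-0.0047,-0.0041,0],[-0.0043,-0.0047,0],[-0.0038,-0.0051,0],[-0.0032,-0.0055,0],[-0.0026,-0.0057,0],[-0.002,-0.006,0]] [0.4087 0.1617]
[[-0.0014,-0.0062,0],[-0.0007,-0.0063,0],[-0.0,-0.0063,0],[0.0006,-0.0063,0],[0.0012,-0.0062,0],[0.0019,-0.0061,0],[0.0026,-0.0058,0],[0.0031,-0.0055,0]] [0.416 0.113]
[[0.0037,-0.0052,0],[0.0041,-0.0047,0],[0.0047,-0.0043,0],[0.0051,-0.0038,0],[0.0055,-0.0032,0],[0.0057,-0.0026,0],[0.006,-0.002,0],[0.0062,-0.0014,0]] [0.457  0.0858]
[[0.0063,-0.0007,0],[0.0063,-0.0,0],[0.0063,0.0006,0],[0.0062,0.0012,0],[0.0061,0.0019,0],[0.0058,0.0026,0],[0.0055,0.0031,0],[0.0052,0.0037,0]] [0.5047 0.0982]
[[0.0047,0.0041,0],[0.0043,0.0047,0],[0.0038,0.0051,0],[0.0032,0.0055,0],[0.0026,0.0057,0],[0.002,0.006,0],[0.0014,0.0062,0],[0.0007,0.0063,0]] [0.5274 0.1418]
[[0.0,0.0063,0],[-0.0006,0.0063,0],[-0.0012,0.0062,0],[-0.0019,0.0061,0],[-0.0026,0.0058,0],[-0.0031,0.0055,0],[-0.0037,0.0052,0],[-0.0041,0.0047,0]] [0.5102 0.1879]
```

play_rows --pt "-0.0055 -0.0031 0" --pt "-0.0052 -0.0037 0" --pt "-0.0047 -0.0041 0" --pt "-0.0043 -0.0047 0" --pt "-0.0038 -0.0051 0" --pt "-0.0032 -0.0055 0" --pt "-0.0026 -0.0057 0" --pt "-0.002 -0.006 0" --turn '[6, 6, 6, 6, 6, 6, 6, 6]'

```text
time: 7.85
tool_pos: [0.4085, 0.1621, 0.0312]
tool_rot: [-0.0, 0.977, 0.212, -0.0]
contact_force: [-0.6, 0.6, -0.4]
gripper_width: -0.002
grasp_force: 0.8
```

play_rows --pt "-0.0014 -0.0062 0" --pt "-0.0007 -0.0063 0" --pt "0 -0.0063 0" --pt "0.0006 -0.0063 0" --pt "0.0012 -0.0062 0" --pt "0.0019 -0.0061 0" --pt "0.0026 -0.0058 0" --pt "0.0031 -0.0055 0" --turn '[6, 6, 6, 6, 6, 6, 6, 6]'

```text
time: 8.85
tool_pos: [0.4159, 0.1132, 0.0311]
tool_rot: [-0.0, 0.806, 0.591, -0.0]
contact_force: [-1.8, -0.2, -0.7]
gripper_width: -0.002
grasp_force: 0.5
```

```bash
python3 -c "
from h import *
meas()"
```

```text
t 8.85 tcp [0.4159 0.1132 0.0311] psi 72.5 q [ 0.09 -0.21  2.21 -0.    1.13  0.4 ] F [-1.8 -0.2 -0.7]
red [338. 279.] 580 rad 0.0414 ang -161.9 rel 236.1
R 0.0604 phi -147.2
```

```bash
python3 - <<'E'
from h import *
p=[.416,.113]
for i in range(4):
    o,p=plan(p,212.5+48*i,.060,6,8,C=(.4675,.1463));print(str(o).replace(" ",""),p)
E
```

```text
[[0.0045,-0.0041,0],[0.0042,-0.0047,0],[0.0046,-0.0042,0],[0.0051,-0.0037,0],[0.0054,-0.0032,0],[0.0057,-0.0026,0],[0.006,-0.002,0],[0.0061,-0.0014,0]] [0.4576 0.0871]
[[0.0062,-0.0007,0],[0.0063,-0.0,0],[0.0063,0.0006,0],[0.0061,0.0012,0],[0.006,0.0019,0],[0.0058,0.0025,0],[0.0054,0.0031,0],[0.0052,0.0036,0]] [0.5049 0.0993]
[[0.0047,0.0042,0],[0.0042,0.0046,0],[0.0037,0.0051,0],[0.0032,0.0054,0],[0.0026,0.0057,0],[0.002,0.006,0],[0.0014,0.0061,0],[0.0007,0.0062,0]] [0.5274 0.1426]
[[0.0,0.0063,0],[-0.0006,0.0063,0],[-0.0012,0.0061,0],[-0.0019,0.006,0],[-0.0025,0.0058,0],[-0.0031,0.0054,0],[-0.0036,0.0052,0],[-0.0042,0.0047,0]] [0.5103 0.1884]
```

play_rows --pt "0.0045 -0.0041 0" --pt "0.0042 -0.0047 0" --pt "0.0046 -0.0042 0" --pt "0.0051 -0.0037 0" --pt "0.0054 -0.0032 0" --pt "0.0057 -0.0026 0" --pt "0.006 -0.002 0" --pt "0.0061 -0.0014 0" --turn '[6, 6, 6, 6, 6, 6, 6, 6]'

```text
time: 9.9
tool_pos: [0.4576, 0.0872, 0.0311]
tool_rot: [-0.0, 0.497, 0.868, -0.001]
contact_force: [-0.9, -1.1, -0.2]
gripper_width: -0.003
grasp_force: 0.6
```

play_rows --pt "0.0062 -0.0007 0" --pt "0.0063 0 0" --pt "0.0063 0.0006 0" --pt "0.0061 0.0012 0" --pt "0.006 0.0019 0" --pt "0.0058 0.0025 0" --pt "0.0054 0.0031 0" --pt "0.0052 0.0036 0" --turn '[6, 6, 6, 6, 6, 6, 6, 6]'

```text
time: 10.9
tool_pos: [0.5054, 0.0998, 0.0313]
tool_rot: [0.0, 0.101, 0.995, -0.0]
contact_force: [-0.3, 0.5, -0.6]
gripper_width: 0.001
grasp_force: 0.0
```

```bash
python3 -c "
from h import *
meas()"
```

```text
t 10.9 tcp [0.5054 0.0998 0.0313] psi 168.4 q [ 0.05  0.01  2.02 -0.    1.12 -1.32] F [-0.3  0.5 -0.6]
red [323. 247.] 596 rad 0.0391 ang -83.1 rel 314.9
R 0.0598 phi -49.3
```

play_rows --pt "0.0047 0.0042 0" --pt "0.0042 0.0046 0" --pt "0.0037 0.0051 0" --pt "0.0032 0.0054 0" --pt "0.0026 0.0057 0" --pt "0.002 0.006 0" --pt "0.0014 0.0061 0" --pt "0.0007 0.0062 0" --turn '[6, 6, 6, 6, 6, 6, 6, 6]'

```text
time: 11.95
tool_pos: [0.5278, 0.1431, 0.0314]
tool_rot: [0.0, -0.312, 0.95, -0.0]
contact_force: [0.5, 0.3, 0.8]
gripper_width: 0.001
grasp_force: 0.0
```

play_rows --pt "0 0.0063 0" --pt "-0.0006 0.0063 0" --pt "-0.0012 0.0061 0" --pt "-0.0019 0.006 0" --pt "-0.0025 0.0058 0" --pt "-0.0031 0.0054 0" --pt "-0.0036 0.0052 0" --pt "-0.0042 0.0047 0" --turn '[6, 6, 6, 6, 6, 6, 6, 6]'

```text
time: 12.95
tool_pos: [0.5113, 0.1893, 0.0315]
tool_rot: [0.001, -0.672, 0.741, -0.001]
contact_force: [3.2, 1.1, -2.2]
gripper_width: -0.0
grasp_force: 1.4
```

```bash
python3 -c "
from h import *
meas()"
```

```text
t 12.95 tcp [0.5113 0.1893 0.0315] psi -95.6 q [ 0.22  0.08  1.95 -0.    1.12 -2.83] F [ 3.2  1.1 -2.2]
red [323. 139.] 55 rad 0.0467 ang -37.3 rel 0.7
red [344. 154.] 663 rad 0.0384 ang -36.5 rel 1.5
R 0.0622 phi 45.4
```

The mark is at the pointer (first meeting, rel ≈ 1°). Contact was lost on the far arc, so I'm correcting the centre to (0.4675, 0.147). Next I back off and unwind.

play_rows --pt "0.009 0.009 0" --pt "0.009 0.009 0" --pt "0 0 0" --pt "0 0 0" --pt "0 0 0" --pt "0 0 0" --pt "0 0 0" --pt "0 0 0" --turn '[0, -10.3, -10.3, -10.3, -10.3, -10.3, -10.3, -10.3]'

```text
time: 14.0
tool_pos: [0.529, 0.2071, 0.0312]
tool_rot: [-0.0, -0.102, 0.995, -0.0]
contact_force: [0.5, -0.1, -0.2]
gripper_width: -0.006
grasp_force: 0.0
```

play_rows --pt "0 0 0" --pt "0 0 0" --pt "0 0 0" --pt "0 0 0" --pt "0 0 0" --pt "0 0 0" --pt "0 0 0" --pt "0 0 0" --turn '[-10.3, -10.3, -10.3, -10.3, -10.3, -10.3, -10.3, -10.3]'

```text
time: 15.0
tool_pos: [0.529, 0.2071, 0.0312]
tool_rot: [0.0, 0.578, 0.816, -0.0]
contact_force: [0.8, -0.2, 1.0]
gripper_width: -0.004
grasp_force: 0.0
```

play_rows --pt "0 0 0" --pt "0 0 0" --pt "0 0 0" --pt "0 0 0" --pt "0 0 0" --pt "0 0 0" --pt "0 0 0" --pt "0 0 0" --turn '[-10.3, -10.3, -10.3, -10.3, -10.3, -10.3, -10.3, -10.3]'

```text
time: 16.0
tool_pos: [0.529, 0.207, 0.0312]
tool_rot: [0.0, 0.972, 0.233, -0.0]
contact_force: [0.6, 0.2, -0.1]
gripper_width: 0.002
grasp_force: 0.0
```

play_rows --pt "-0.0051 0.0016 0" --pt "-0.0051 0.0016 0" --pt "-0.0051 0.0016 0" --pt "-0.0051 0.0016 0" --pt "-0.0051 0.0016 0" --pt "-0.0051 0.0016 0" --pt "-0.0051 0.0016 0" --pt "-0.0053 0.0018 0" --turn '[-10.3, -10.3, -10.3, -10.3, -10.3, -10.3, -10.3, -10.3]'

```text
time: 17.0
tool_pos: [0.4879, 0.2201, 0.0313]
tool_rot: [0.0, 0.885, -0.465, 0.0]
contact_force: [0.7, -0.4, -0.6]
gripper_width: -0.002
grasp_force: 0.0
```

```bash
sed -i 's/C=np.array(\[.467,.1455,.056\])/C=np.array([.4675,.147,.056])/' h.py; python3 - <<'E'
from h import *
meas()
p=[.4873,.2194]
o,p=plan(p,74.8,.0592,0,1,C=(.4675,.147));print(o,p)
for i in range(7):
    o,p=plan(p,74.8+48*i,.0592,6,8,C=(.4675,.147));print(str(o).replace(" ",""),p)
E
```

```text
t 17.0 tcp [0.4879 0.2201 0.0313] psi -55.5 q [ 0.28  0.06  1.97 -0.    1.12  2.82] F [ 0.7 -0.4 -0.6]
red [461.  72.] 61 rad 0.047 ang -36.9 rel 1.1
red [469.  96.] 794 rad 0.039 ang -38.2 rel 359.8
R 0.0759 phi 75.0
[[-0.0043, -0.0153, 0]] [0.483  0.2041]
[[-0.006,0.0013,0],[-0.0062,0.0007,0],[-0.0062,0.0,0],[-0.0062,-0.0006,0],[-0.006,-0.0013,0],[-0.0059,-0.0019,0],[-0.0057,-0.0025,0],[-0.0054,-0.003,0]] [0.4354 0.1968]
[[-0.005,-0.0037,0],[-0.0046,-0.0041,0],[-0.0042,-0.0046,0],[-0.0036,-0.005,0],[-0.0032,-0.0053,0],[-0.0025,-0.0057,0],[-0.0019,-0.0059,0],[-0.0013,-0.006,0]] [0.4091 0.1565]
[[-0.0007,-0.0062,0],[-0.0,-0.0062,0],[0.0006,-0.0062,0],[0.0013,-0.006,0],[0.0019,-0.0059,0],[0.0025,-0.0057,0],[0.003,-0.0054,0],[0.0037,-0.005,0]] [0.4214 0.1099]
[[0.0041,-0.0046,0],[0.0046,-0.0042,0],[0.005,-0.0036,0],[0.0053,-0.0032,0],[0.0057,-0.0025,0],[0.0059,-0.0019,0],[0.006,-0.0013,0],[0.0062,-0.0007,0]] [0.4642 0.0879]
[[0.0062,-0.0,0],[0.0062,0.0006,0],[0.006,0.0013,0],[0.0059,0.0019,0],[0.0057,0.0025,0],[0.0054,0.003,0],[0.005,0.0037,0],[0.0046,0.0041,0]] [0.5092 0.105 ]
[[0.0042,0.0046,0],[0.0036,0.005,0],[0.0032,0.0053,0],[0.0025,0.0057,0],[0.0019,0.0059,0],[0.0013,0.006,0],[0.0007,0.0062,0],[0.0,0.0062,0]] [0.5266 0.1499]
[[-0.0006,0.0062,0],[-0.0013,0.006,0],[-0.0019,0.0059,0],[-0.0025,0.0057,0],[-0.003,0.0054,0],[-0.0037,0.005,0],[-0.0041,0.0046,0],[-0.0046,0.0042,0]] [0.5049 0.1929]
```

play_rows --pt "-0.002 -0.006 0" --pt "-0.003 -0.01 0" --pt "-0.006 0.0013 0" --pt "-0.0062 0.0007 0" --pt "-0.0062 0 0" --pt "-0.0062 -0.0006 0" --pt "-0.006 -0.0013 0" --pt "-0.0059 -0.0019 0" --turn '[-5, -4, 6, 6, 6, 6, 6, 6]'

```text
time: 18.05
tool_pos: [0.4465, 0.2032, 0.0317]
tool_rot: [-0.001, 0.971, -0.24, -0.0]
contact_force: [-0.6, 4.3, 0.1]
gripper_width: -0.006
grasp_force: 1.8
```

play_rows --pt "-0.0057 -0.0025 0" --pt "-0.0054 -0.003 0" --pt "-0.005 -0.0037 0" --pt "-0.0046 -0.0041 0" --pt "-0.0042 -0.0046 0" --pt "-0.0036 -0.005 0" --pt "-0.0032 -0.0053 0" --pt "-0.0025 -0.0057 0" --turn '[6, 6, 6, 6, 6, 6, 6, 6]'

```text
time: 19.05
tool_pos: [0.4114, 0.1688, 0.0315]
tool_rot: [-0.001, 0.984, 0.176, -0.001]
contact_force: [-3.7, 1.8, 2.3]
gripper_width: 0.004
grasp_force: 2.1
```

```bash
python3 -c "
from h import *
meas()"
```

```text
t 19.05 tcp [0.4114 0.1688 0.0315] psi 20.3 q [ 0.22 -0.17  2.18  0.    1.13  1.44] F [-3.7  1.8  2.3]
red [376.  92.] 75 rad 0.0482 ang 48.8 rel 86.8
red [388. 114.] 753 rad 0.0403 ang 48.5 rel 86.5
R 0.0602 phi 159.3
```

Solid: 84° commanded, 86.5° achieved.

play_rows --pt "-0.0019 -0.0059 0" --pt "-0.0013 -0.006 0" --pt "-0.0007 -0.0062 0" --pt "0 -0.0062 0" --pt "0.0006 -0.0062 0" --pt "0.0013 -0.006 0" --pt "0.0019 -0.0059 0" --pt "0.0025 -0.0057 0" --turn '[6, 6, 6, 6, 6, 6, 6, 6]'

```text
time: 20.1
tool_pos: [0.4143, 0.12, 0.0313]
tool_rot: [-0.0, 0.828, 0.561, -0.001]
contact_force: [-2.0, 1.4, 0.6]
gripper_width: -0.006
grasp_force: 0.9
```

play_rows --pt "0.003 -0.0054 0" --pt "0.0037 -0.005 0" --pt "0.0041 -0.0046 0" --pt "0.0046 -0.0042 0" --pt "0.005 -0.0036 0" --pt "0.0053 -0.0032 0" --pt "0.0057 -0.0025 0" --pt "0.0059 -0.0019 0" --turn '[6, 6, 6, 6, 6, 6, 6, 6]'

```text
time: 21.1
tool_pos: [0.4519, 0.0896, 0.0312]
tool_rot: [-0.0, 0.529, 0.849, -0.0]
contact_force: [-1.9, 0.8, -0.4]
gripper_width: -0.002
grasp_force: 0.5
```

```bash
python3 -c "
from h import *
meas()"
```

```text
t 21.1 tcp [0.4519 0.0896 0.0312] psi 116.2 q [ 0.03 -0.13  2.14 -0.    1.12 -0.42] F [-1.9  0.8 -0.4]
red [374.  88.] 56 rad 0.0496 ang 144.0 rel 182.0
red [385. 110.] 747 rad 0.0418 ang 143.4 rel 181.4
R 0.0595 phi -104.5
```

play_rows --pt "0.006 -0.0013 0" --pt "0.0062 -0.0007 0" --pt "0.0062 0 0" --pt "0.0062 0.0006 0" --pt "0.006 0.0013 0" --pt "0.0059 0.0019 0" --pt "0.0057 0.0025 0" --pt "0.0054 0.003 0" --turn '[6, 6, 6, 6, 6, 6, 6, 6]'

```text
time: 22.15
tool_pos: [0.4994, 0.0969, 0.0311]
tool_rot: [-0.0, 0.138, 0.99, -0.0]
contact_force: [-1.0, -0.7, -0.1]
gripper_width: 0.003
grasp_force: 0.5
```

```bash
python3 -c "
from h import *
meas()"
```

```text
t 22.15 tcp [0.4994 0.0969 0.0311] psi 164.1 q [ 0.05 -0.01  2.03 -0.    1.12 -1.25] F [-1.  -0.7 -0.1]
red [380.  86.] 70 rad 0.0492 ang -170.4 rel 227.6
red [393. 108.] 749 rad 0.0414 ang -172.0 rel 226.0
R 0.0595 phi -56.8
```

play_rows --pt "0.005 0.0037 0" --pt "0.0046 0.0041 0" --pt "0.0042 0.0046 0" --pt "0.0036 0.005 0" --pt "0.0032 0.0053 0" --pt "0.0025 0.0057 0" --pt "0.0019 0.0059 0" --pt "0.0013 0.006 0" --turn '[6, 6, 6, 6, 6, 6, 6, 6]'

```text
time: 23.2
tool_pos: [0.5262, 0.1372, 0.0314]
tool_rot: [0.001, -0.276, 0.961, -0.001]
contact_force: [1.2, -1.5, -0.9]
gripper_width: 0.001
grasp_force: 0.8
```

```bash
python3 -c "
from h import *
meas()"
```

```text
t 23.2 tcp [0.5262 0.1372 0.0314] psi -147.9 q [ 0.12  0.07  1.95 -0.    1.12 -2.01] F [ 1.2 -1.5 -0.9]
red [386.  86.] 65 rad 0.0483 ang -124.3 rel 273.7
red [399. 109.] 744 rad 0.0404 ang -126.2 rel 271.8
R 0.0594 phi -8.9
```

play_rows --pt "0.0007 0.0062 0" --pt "0 0.0062 0" --pt "-0.0006 0.0062 0" --pt "-0.0013 0.006 0" --pt "-0.0019 0.0059 0" --pt "-0.0025 0.0057 0" --pt "-0.003 0.0054 0" --pt "-0.0037 0.005 0" --turn '[6, 6, 6, 6, 6, 6, 6, 6]'

```text
time: 24.25
tool_pos: [0.5143, 0.1843, 0.0318]
tool_rot: [0.001, -0.643, 0.766, -0.001]
contact_force: [3.2, 0.2, -0.6]
gripper_width: -0.001
grasp_force: 1.1
```

```bash
python3 -c "
from h import *
meas()"
```

```text
t 24.25 tcp [0.5143 0.1843 0.0318] psi -100.0 q [ 0.21  0.08  1.94 -0.    1.12 -2.76] F [ 3.2  0.2 -0.6]
red [389.  87.] 52 rad 0.0474 ang -77.0 rel 321.0
red [400. 111.] 737 rad 0.0394 ang -78.0 rel 320.0
R 0.0597 phi 39.3
```

play_rows --pt "0.009 0.007 0" --pt "0.009 0.007 0" --pt "0 0 0" --pt "0 0 0" --pt "0 0 0" --pt "0 0 0" --pt "0 0 0" --pt "0 0 0" --turn '[0, -10.4, -10.4, -10.4, -10.4, -10.4, -10.4, -10.4]'

```text
time: 25.3
tool_pos: [0.5316, 0.198, 0.0312]
tool_rot: [-0.0, -0.059, 0.998, -0.0]
contact_force: [-0.4, -0.1, 0.2]
gripper_width: -0.0
grasp_force: 0.0
```

play_rows --pt "0 0 0" --pt "0 0 0" --pt "0 0 0" --pt "0 0 0" --pt "0 0 0" --pt "0 0 0" --pt "0 0 0" --pt "0 0 0" --turn '[-10.4, -10.4, -10.4, -10.4, -10.4, -10.4, -10.4, -10.4]'

```text
time: 26.3
tool_pos: [0.5316, 0.198, 0.0312]
tool_rot: [-0.0, 0.619, 0.785, -0.0]
contact_force: [-0.3, -0.7, 0.4]
gripper_width: -0.001
grasp_force: 0.0
```

play_rows --pt "0 0 0" --pt "0 0 0" --pt "0 0 0" --pt "0 0 0" --pt "0 0 0" --pt "0 0 0" --pt "0 0 0" --pt "0 0 0" --turn '[-10.4, -10.4, -10.4, -10.4, -10.4, -10.4, -10.4, -10.4]'

```text
time: 27.3
tool_pos: [0.5316, 0.198, 0.0312]
tool_rot: [0.0, 0.984, 0.176, -0.0]
contact_force: [-0.7, 0.4, -0.7]
gripper_width: 0.004
grasp_force: 0.0
```

play_rows --pt "-0.0057 0.0027 0" --pt "-0.0057 0.0027 0" --pt "-0.0057 0.0027 0" --pt "-0.0057 0.0027 0" --pt "-0.0057 0.0027 0" --pt "-0.0057 0.0027 0" --pt "-0.0057 0.0027 0" --pt "-0.0057 0.0027 0" --turn '[-10.4, -10.4, -10.4, -10.4, -10.4, -10.4, -10.4, -10.4]'

```text
time: 28.3
tool_pos: [0.4858, 0.2197, 0.0313]
tool_rot: [0.0, 0.853, -0.522, -0.0]
contact_force: [-1.8, -0.5, 0.2]
gripper_width: 0.001
grasp_force: 0.0
```

```bash
python3 - <<'E'
from h import *
meas("w3")
p=state()["tool_pos"][:2]
o,p=plan(p,74.8,.0592,0,1,C=(.4675,.147));print(o,p)
E
```

```text
t 28.3 tcp [0.4858 0.2197 0.0313] psi -62.9 q [ 0.29  0.05  1.97 -0.    1.12  2.95] F [-1.8 -0.5  0.2]
red [513.  64.] 934 rad 0.0404 ang -77.1 rel 320.9
R 0.0751 phi 76.4
[[-0.0021, -0.0159, 0]] [0.483  0.2041]
```

View pics/w3.png

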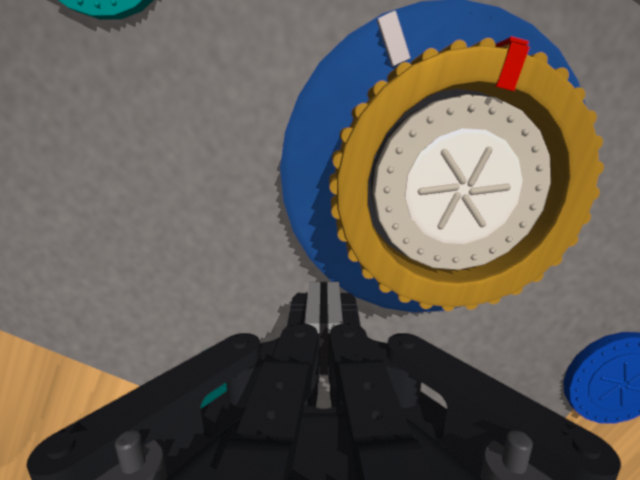

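The mark at (514,64) is just short of the pointer at (396,38), consistent with rel 321°. Next is the second full stroke.

play_rows --pt "-0.001 -0.008 0" --pt "-0.0015 -0.008 0" --pt "-0.006 0.0013 0" --pt "-0.0062 0.0007 0" --pt "-0.0062 0 0" --pt "-0.0062 -0.0006 0" --pt "-0.006 -0.0013 0" --pt "-0.0059 -0.0019 0" --turn '[0, 0, 6, 6, 6, 6, 6, 6]'

```text
time: 29.35
tool_pos: [0.4461, 0.2031, 0.0316]
tool_rot: [-0.002, 0.974, -0.226, -0.001]
contact_force: [-2.0, 7.4, 0.9]
gripper_width: -0.003
grasp_force: 4.3
```

play_rows --pt "-0.0057 -0.0025 0" --pt "-0.0054 -0.003 0" --pt "-0.005 -0.0037 0" --pt "-0.0046 -0.0041 0" --pt "-0.0042 -0.0046 0" --pt "-0.0036 -0.005 0" --pt "-0.0032 -0.0053 0" --pt "-0.0025 -0.0057 0" --turn '[6, 6, 6, 6, 6, 6, 6, 6]'

```text
time: 30.35
tool_pos: [0.411, 0.1679, 0.0314]
tool_rot: [-0.001, 0.982, 0.19, -0.002]
contact_force: [-5.8, 3.5, 5.2]
gripper_width: -0.003
grasp_force: 3.3
```

play_rows --pt "-0.0019 -0.0059 0" --pt "-0.0013 -0.006 0" --pt "-0.0007 -0.0062 0" --pt "0 -0.0062 0" --pt "0.0006 -0.0062 0" --pt "0.0013 -0.006 0" --pt "0.0019 -0.0059 0" --pt "0.0025 -0.0057 0" --turn '[6, 6, 6, 6, 6, 6, 6, 6]'

```text
time: 31.35
tool_pos: [0.4145, 0.1191, 0.0313]
tool_rot: [-0.0, 0.82, 0.573, -0.0]
contact_force: [0.6, 1.2, -0.3]
gripper_width: 0.002
grasp_force: 0.5
```

```bash
python3 -c "
from h import *
meas()"
```

```text
t 31.35 tcp [0.4145 0.1191 0.0313] psi 69.9 q [ 0.11 -0.21  2.21  0.    1.14  0.46] F [ 0.6  1.2 -0.3]
red [460.  97.] 869 rad 0.0417 ang 64.5 rel 102.5
R 0.0599 phi -151.7
```

play_rows --pt "0.003 -0.0054 0" --pt "0.0037 -0.005 0" --pt "0.0041 -0.0046 0" --pt "0.0046 -0.0042 0" --pt "0.005 -0.0036 0" --pt "0.0053 -0.0032 0" --pt "0.0057 -0.0025 0" --pt "0.0059 -0.0019 0" --turn '[6, 6, 6, 6, 6, 6, 6, 6]'

```text
time: 32.4
tool_pos: [0.4517, 0.0888, 0.0311]
tool_rot: [-0.001, 0.517, 0.856, -0.0]
contact_force: [-1.0, 0.8, 0.4]
gripper_width: 0.001
grasp_force: 0.5
```

play_rows --pt "0.006 -0.0013 0" --pt "0.0062 -0.0007 0" --pt "0.0062 0 0" --pt "0.0062 0.0006 0" --pt "0.006 0.0013 0" --pt "0.0059 0.0019 0" --pt "0.0057 0.0025 0" --pt "0.0054 0.003 0" --turn '[6, 6, 6, 6, 6, 6, 6, 6]'

```text
time: 33.4
tool_pos: [0.4994, 0.096, 0.0311]
tool_rot: [-0.0, 0.124, 0.992, -0.0]
contact_force: [-1.8, -1.4, 0.7]
gripper_width: -0.0
grasp_force: 0.5
```

play_rows --pt "0.005 0.0037 0" --pt "0.0046 0.0041 0" --pt "0.0042 0.0046 0" --pt "0.0036 0.005 0" --pt "0.0032 0.0053 0" --pt "0.0025 0.0057 0" --pt "0.0019 0.0059 0" --pt "0.0013 0.006 0" --turn '[6, 6, 6, 6, 6, 6, 6, 6]'

```text
time: 34.4
tool_pos: [0.5266, 0.1363, 0.0313]
tool_rot: [0.0, -0.291, 0.957, -0.001]
contact_force: [1.6, -1.7, -1.2]
gripper_width: -0.0
grasp_force: 1.0
```

```bash
python3 -c "
from h import *
meas()"
```

```text
t 34.4 tcp [0.5266 0.1363 0.0313] psi -146.2 q [ 0.12  0.07  1.95 -0.    1.12 -2.04] F [ 1.6 -1.7 -1.2]
red [486. 103.] 885 rad 0.0423 ang -161.1 rel 236.9
R 0.06 phi -9.7
```

play_rows --pt "0.0007 0.0062 0" --pt "0 0.0062 0" --pt "-0.0006 0.0062 0" --pt "-0.0013 0.006 0" --pt "-0.0019 0.0059 0" --pt "-0.0025 0.0057 0" --pt "-0.003 0.0054 0" --pt "-0.0037 0.005 0" --turn '[6, 6, 6, 6, 6, 6, 6, 6]'

```text
time: 35.45
tool_pos: [0.515, 0.1837, 0.032]
tool_rot: [0.002, -0.654, 0.756, -0.001]
contact_force: [3.0, 1.4, -1.0]
gripper_width: -0.004
grasp_force: 1.4
```

play_rows --pt "0.009 0.007 0" --pt "0.009 0.007 0" --pt "0 0 0" --pt "0 0 0" --pt "0 0 0" --pt "0 0 0" --pt "0 0 0" --pt "0 0 0" --turn '[0, -10.4, -10.4, -10.4, -10.4, -10.4, -10.4, -10.4]'

```text
time: 36.45
tool_pos: [0.532, 0.1974, 0.0312]
tool_rot: [-0.0, -0.073, 0.997, -0.0]
contact_force: [0.4, 0.6, -0.6]
gripper_width: -0.003
grasp_force: 0.0
```

play_rows --pt "0 0 0" --pt "0 0 0" --pt "0 0 0" --pt "0 0 0" --pt "0 0 0" --pt "0 0 0" --pt "0 0 0" --pt "0 0 0" --turn '[-10.4, -10.4, -10.4, -10.4, -10.4, -10.4, -10.4, -10.4]'

```text
time: 37.45
tool_pos: [0.532, 0.1974, 0.0311]
tool_rot: [-0.0, 0.608, 0.794, -0.0]
contact_force: [-0.9, 0.4, -0.4]
gripper_width: -0.0
grasp_force: 0.0
```

play_rows --pt "0 0 0" --pt "0 0 0" --pt "0 0 0" --pt "0 0 0" --pt "0 0 0" --pt "0 0 0" --pt "0 0 0" --pt "0 0 0" --turn '[-10.4, -10.4, -10.4, -10.4, -10.4, -10.4, -10.4, -10.4]'

```text
time: 38.45
tool_pos: [0.532, 0.1974, 0.0312]
tool_rot: [0.0, 0.982, 0.19, -0.0]
contact_force: [-0.0, 0.1, -0.9]
gripper_width: -0.003
grasp_force: 0.0
```

play_rows --pt "-0.0057 0.0027 0" --pt "-0.0057 0.0027 0" --pt "-0.0057 0.0027 0" --pt "-0.0057 0.0027 0" --pt "-0.0057 0.0027 0" --pt "-0.0057 0.0027 0" --pt "-0.0057 0.0027 0" --pt "-0.0057 0.0027 0" --turn '[-10.4, -10.4, -10.4, -10.4, -10.4, -10.4, -10.4, -10.4]'

```text
time: 39.45
tool_pos: [0.4863, 0.2191, 0.0312]
tool_rot: [0.0, 0.86, -0.51, -0.0]
contact_force: [-0.3, 0.3, -1.0]
gripper_width: 0.003
grasp_force: 0.0
```

```bash
python3 - <<'E'
from h import *
meas()
p=state()["tool_pos"][:2]
o,p=plan(p,74.8,.0592,0,1,C=(.4675,.147));print(o,p)
E
```

```text
t 39.45 tcp [0.4863 0.2191 0.0312] psi -61.3 q [ 0.28  0.05  1.97 -0.    1.12  2.92] F [-0.3  0.3 -1. ]
red [577. 117.] 802 rad 0.0411 ang -113.0 rel 285.0
R 0.0746 phi 76.0
[[-0.0025, -0.0152, 0]] [0.4831 0.2042]
```

play_rows --pt "-0.001 -0.0075 0" --pt "-0.0015 -0.0078 0" --pt "-0.006 0.0013 0" --pt "-0.0062 0.0007 0" --pt "-0.0062 0 0" --pt "-0.0062 -0.0006 0" --pt "-0.006 -0.0013 0" --pt "-0.0059 -0.0019 0" --turn '[-1, 0, 6, 6, 6, 6, 6, 6]'

```text
time: 40.5
tool_pos: [0.4467, 0.2037, 0.0318]
tool_rot: [-0.002, 0.975, -0.221, -0.001]
contact_force: [-3.6, 8.7, 2.3]
gripper_width: -0.0
grasp_force: 4.8
```

play_rows --pt "-0.0057 -0.0025 0" --pt "-0.0054 -0.003 0" --pt "-0.005 -0.0037 0" --pt "-0.0046 -0.0041 0" --pt "0 0 0" --turn '[6, 6, 6, 6, 0]'

```text
time: 41.12
tool_pos: [0.4245, 0.1895, 0.0315]
tool_rot: [-0.001, 1.0, -0.015, -0.002]
contact_force: [-8.0, 6.4, 6.3]
gripper_width: 0.001
grasp_force: 4.9
```

```bash
python3 -c "
from h import *
meas('w4')"
```

```text
t 41.12 tcp [0.4245 0.1895 0.0315] psi -1.7 q [ 0.26 -0.11  2.13  0.    1.13  1.86] F [-8.   6.4  6.3]
red [531. 139.] 798 rad 0.04 ang -46.1 rel 351.9
R 0.0605 phi 135.3
```

View pics/w4.png

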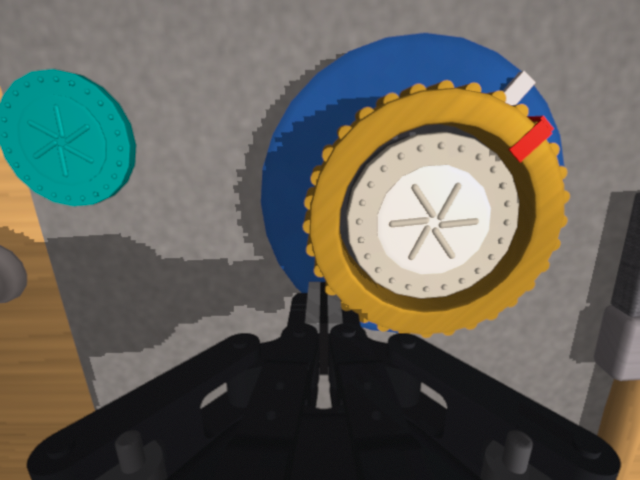

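The mark at (531,139) is a little short of the pointer at (518,88). I'll measure the remaining angle.

```bash
python3 - <<'E'
from h import *
c=cam("wrist");f=cv2.imread("pics/w4.png")
h=cv2.cvtColor(f,cv2.COLOR_BGR2HSV)
w=cv2.inRange(h,(0,0,150),(180,60,255))
n,l,s,ct=cv2.connectedComponentsWithStats(w)
for k in range(1,n):
    if s[k,4]>200: print(s[k],ct[k].round(1))
g=cv2.inRange(h,(14,130,120),(28,255,255));g[:60]=0;g[340:]=0;g[:,600:]=0
n,l,s,ct=cv2.connectedComponentsWithStats(g);k=1+s[1:,4].argmax()
cn=max(cv2.findContours((l==k).astype(np.uint8),cv2.RETR_EXTERNAL,cv2.CHAIN_APPROX_NONE)[0],key=cv2.contourArea)[:,0]
W=at("wrist",cn.astype(float),.056,c)
(x,y),r=cv2.minEnclosingCircle((W[:,:2]*1e4).astype(np.float32));print("ring",x/1e4,y/1e4,r/1e4)
P=at("wrist",[520,87.5],.0235,c)[0];M=at("wrist",[531,139],.056,c)[0]
for C in([.4675,.147],[x/1e4,y/1e4]):
    print(a_(P[:2]-C),np.linalg.norm(P[:2]-C),a_(M[:2]-C),np.linalg.norm(M[:2]-C))
E
```

```text
[505  70  31  35 565] [519.1  88. ]
[  348   133   171   165 21491] [432.5 215.2]
[623 325  17  54 560] [633.4 357.1]
ring 0.4669599609375 0.14853646240234375 0.04735086364746094
-40.78901240155252 0.0613135258253323 -45.83019914632367 0.03992509056584652
-41.5292975815909 0.06273136953781105 -46.7755935343431 0.04140909031869166
```

play_rows --pt "-0.0015 -0.0014 0" --pt "-0.0014 -0.0015 0" --pt "0 0 0" --turn '[2, 2, 0]'

```text
time: 41.55
tool_pos: [0.4218, 0.1867, 0.0314]
tool_rot: [-0.001, 1.0, 0.02, -0.002]
contact_force: [-7.7, 6.1, 5.6]
gripper_width: -0.001
grasp_force: 5.0
```

play_rows --pt "-0.007 0.007 0" --pt "-0.011 0.011 0" --pt "-0.01 0.01 0.02" --pt "0 0 0.03" --pt "0 0 0.03" --pt "0 0 0" --turn '[0, 0, 0, 0, 0, 0]'

```text
time: 42.3
tool_pos: [0.3969, 0.2149, 0.114]
tool_rot: [-0.001, 1.0, 0.02, 0.003]
contact_force: [-0.4, 1.0, 0.2]
gripper_width: -0.001
grasp_force: 0.0
```

```bash
python3 - <<'E'
from h import *
meas("w5");shot("top","t5")
c=cam("wrist")
for th in("brass_mark","brass_pointer"):
  for r in trace("wrist",th)[:2]:print(th,r["p"],np.round(r["location"],1))
a=cv2.imread("pics/w5.png");b=cv2.imread("pics/t5.png")[240:320,200:290]
b=cv2.resize(b,(540,480),interpolation=cv2.INTER_CUBIC)
cv2.imwrite("pics/v5.png",cv2.resize(np.hstack([a,b]),(800,325),interpolation=cv2.INTER_AREA))
E
```

```text
t 42.3 tcp [0.3969 0.2149 0.114 ] psi 2.3 q [ 0.33 -0.28  2.12 -0.    1.3   1.86] F [-0.4  1.   0.2]
red [504.  90.] 293 rad 0.0399 ang -42.0 rel 356.0
R 0.0984 phi 136.8
brass_mark 0.86 [491.4 111. ]
brass_mark 0.57 [442.9 145. ]
brass_pointer 0.6 [396.4 116. ]
```

View pics/v5.png

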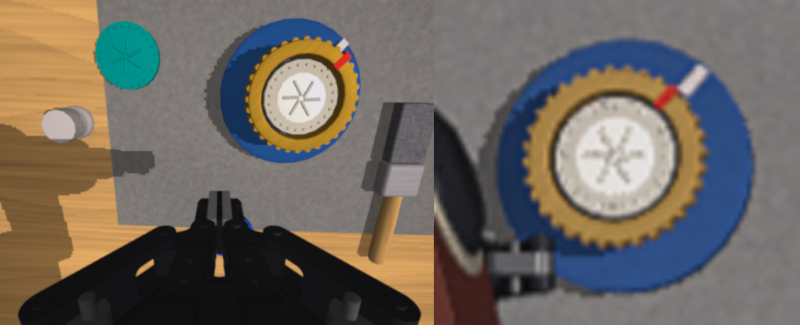

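Both views show the mark nearly meeting the pointer: left panel (342,61) against (343,46), right panel (665,97) against (693,79). I'll get the residual angle from the top camera.

```bash
python3 - <<'E'
from h import *
def blob(f,m,box):
    k=np.zeros(m.shape,np.uint8);x0,x1,y0,y1=box;k[y0:y1,x0:x1]=m[y0:y1,x0:x1]
    n,l,s,ct=cv2.connectedComponentsWithStats(k);i=1+s[1:,4].argmax();return ct[i],s[i,4]
for n,fn,bc,bp in(("top","t5",(225,265,255,300),(250,280,245,270)),("wrist","w5",(390,530,60,210),(485,530,50,85))):
    f=cv2.imread(f"pics/{fn}.png");h=cv2.cvtColor(f,cv2.COLOR_BGR2HSV);c=cam(n)
    r=cv2.inRange(h,(0,140,90),(8,255,255))|cv2.inRange(h,(172,140,90),(180,255,255));w=cv2.inRange(h,(0,0,130),(180,70,255))
    mk,a1=blob(f,r,(bc[0],600,bc[2]-20,bc[3]));me,a2=blob(f,w,bc);
    wp=w.copy();pt,a3=blob(f,wp,bp)
    print(n,mk,a1,me,a2,pt,a3)
    Cm=at(n,me,.051,c)[0];M=at(n,mk,.056,c)[0];P=at(n,pt,.0235,c)[0]
    for C in(Cm[:2],np.array([.4675,.147])):
        print(" C",C.round(4),"mark",a_(M[:2]-C).round(1),np.linalg.norm(M[:2]-C).round(4),"ptr",a_(P[:2]-C).round(1),np.linalg.norm(P[:2]-C).round(4))
E
```

```text
top [256.375 263.5  ] 16 [244.017991   278.13493253] 667 [263.35294118 259.20588235] 34
 C [0.4655 0.1458] mark -41.4 0.0409 ptr -40.4 0.0595
 C [0.4675 0.147 ] mark -44.5 0.0403 ptr -42.6 0.0588
wrist [504.44660194  89.77346278] 309 [443.50600379 142.48040868] 9494 [506.32994924  64.78172589] 197
 C [0.4646 0.1482] mark -43.3 0.0394 ptr -41.7 0.0621
 C [0.4675 0.147 ] mark -45.1 0.0365 ptr -42.7 0.0592
```

The residual is about 1–1.5°, with the measured radii matching the given sizes. I'll leave the ring there, withdraw the hand and hand in.

play_rows --pt "-0.01 0.02 0.04" --pt "-0.01 0.02 0.04" --pt "0 0 0.04" --pt "0 0 0" --turn '[0, 0, 0, 0]'

```text
time: 43.0
tool_pos: [0.3767, 0.2548, 0.2339]
tool_rot: [-0.001, 1.0, 0.02, 0.002]
contact_force: [-0.5, -0.2, -0.4]
gripper_width: 0.001
grasp_force: 0.0
```

```bash
python3 -c "
from h import *
stat();print(job_done())"
```

```text
t 43.0 tcp [0.3767 0.2548 0.2339] psi 2.3 q [ 0.43 -0.38  1.99 -0.    1.52  1.96] F [-0.5 -0.2 -0.4]
the job is handed in; nothing more can be done
None
```

I rolled the brass ring counter-clockwise from beside its rim to the third meeting, stopping about 1–2° short of the pointer by the camera images; then I withdrew the hand and handed the job in at 43 s.

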